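# Earth yourself, then feel the solvent bottle's cap

## Robot

A 6-joint arm with a two-finger parallel gripper is mounted at the origin on a cart in front of the work surface, level with it; the furniture and walls round the work are solid. World frame = base frame: x ahead of the robot, y to its left, z up, the work surface at z = 0. Lengths are in mm, angles in rad, forces in N, time in s.
With the tool pointing down it reaches from about 300 to 825 mm from the base axis. Payload 5.4 kg.
Tool frame: the origin (TCP) lies between the finger pads, 19 mm behind the fingertips; this is the grasp point; z points along the fingers, y is the line along which they close (so a half turn about z gives the same grasp; the last joint's range is limited). The gripper opens to 92 mm and grips with 3 to 60 N. Pads are 20 mm wide; open, the fingers measure 128 mm over their backs; the gripper's body (75 mm by 189 mm) begins 69 mm behind the grasp point.
Start: joints at [0.937, 0.158, 1.597, -0, 1.386, -0.21], TCP at [236.463, 524.11, 233.301] pointing down, gripper open.
Joint ranges: [-2.91, 2.91], [-0.94, 2.29], [0.18, 2.7], [-1.29, 4.43], [0.17, 2.64], [-3, 3]. Speed limits (rad/s): [2.57, 2.57, 3.14, 3.14, 3.14, 3.14].

## Interface

Orientations are given as a rotation vector (axis times angle).
In Python, from cell import goto, servo_line, set_joints, gripper_to, dwell, solve_ik, get_obs, get_image, camera_info, IKError, hand_in, look_for, trace gives the robot as it stands. Calls block until the motion is done:
- goto(position, orientation): joint-space move of the TCP to a pose.
- servo_line(position, velocity=150, orientation=None): straight line of the TCP; orientation=None keeps the orientation; velocity is the mean speed in mm/s.
- set_joints(angles): joint-space move.
- gripper_to(opening, grip_force=None): finger opening in mm; grip_force is the grip in N (None keeps the last); returns when the fingers have stopped.
- dwell(seconds).
- solve_ik(position, orientation): joint angles nearest the present ones, or None.
- get_obs(): the state.
- get_image(name): name is "scene" or "top" or "wrist"; returns the picture (400x640x3 uint8, red, green, blue); there is no depth.
- camera_info(name): a dict with "fovy" (degrees; the focal length in pixels is half the picture's height over the tangent of half this angle, whatever the lens; pixels are square), "cx", "cy" (the principal point, pixels), "distortion" ([k1, k2, p1, p2, k3] as OpenCV has them; the pictures are not rectified), "T" (4x4, takes a point from camera to world coordinates). Camera axes: x right, y up, looking along -z (the intrinsics and any distortion apply to the point x, -y, -z); pixel columns grow to the right and rows downward; lengths in mm; the calibration is good to about 2 mm. A picture is of the moment at which its call begins: read the wrist's pose just before it. camera_info takes no time and is no camera call; for the wrist camera it gives the pose at the moment of the call.
A pose or a line that the arm cannot do raises IKError and nothing moves.
- hand_in(): hands the job in; it is judged then, once.
Trained networks look in the newest picture that a camera, given by its name, has taken for a name from the list of things; names that differ only in an ending like _2 or _b are one class to them, and where a whole thing is asked for, a point or a joint stands for the part that bears it (a point fixed in the world has none). Each returns a list of dicts, best first, with "confidence" (0 to 1); they miss things now and then, are a little off and sometimes report something else, mostly with a low value. They report only what shows in the picture. A call takes as long as a camera call. They do not tell look-alikes from the thing itself.
- look_for(camera, thing): "box" ([left, top, right, bottom] in pixels, round what is visible of it).
- trace(camera, thing): "mask" (400x640 bool, what is visible of it) and "box" ([left, top, right, bottom] in pixels, round what is visible of it).
The state is a dict: "clock": time; "joints": joint angles; "joint_vel": joint speeds; "joint_efforts": joint torques, N m; "tcp_pos": TCP position; "ee_rot": TCP orientation; "ft_force": force on the tool from outside, world axes, zero at the start; "moment": the same for the moment, N m; "grip_width": finger opening in mm; "finger_force": force on a finger pad.
Only numpy, scipy, OpenCV 4.12 (cv2) and the standard library are available. Lean on these libraries where they do the work, as an engineer would, in place of code of your own. Each camera call takes 0.05 s, during which the arm holds its last target. There are 200 camera calls.

## Task

The brown bottle in front of you is about to be opened, so first discharge any static: touch the brass disc of the earthing block lightly with the fingertips, enough to push it down a little on its spring. Then touch the black cap of the brown bottle lightly with the fingertips for a moment, and draw the hand back a good 10 cm clear of the bottle. Grasp or lift nothing, leave the brown bottle standing where it is, and do not touch the other two bottles, the three dishes or the wire posts on the block.

Things in the scene. Friction and masses are not known exactly. Their poses are not given: they have to be found in the camera images.
- earth_block: earthing block fixed to the bench: grey plastic, 64 x 116 x 26 mm (x, y, z), white face plate; origin at the centre of its underside, z up. The brass disc stands on it at y = +30 mm, the two wire posts at y = -32 mm.
- earth_top (a point): centre of the top face of the brass touch disc (36 mm across, its top 43 mm above the bench, standing 12 mm out of a black collar of 44 mm diameter). It moves down with the disc.
- earth_disc (a joint): how far the brass disc is pushed down, m: 0 at rest, 0.006 at its stop. A spring of 0.7 N per mm with about 0.7 N of preload brings it back (about 5 N at the stop). 2 mm down is a sufficient touch.
- wire_posts: two small screw posts on the earthing block, one with a green head, one black, 16 mm wide, standing 26 mm apart along the block's x, tops 40 mm above the bench; origin midway between them, 26 mm above the bench. Not to be touched.
- brown_bottle: the loose brown (amber) bottle with a black cap, about 0.18 kg, 53 mm in diameter, 115 mm high with its cap; origin at the centre of its underside, z up. It stands among the others on the near part of the bench; a brown bottle far off at the right end of the bench is not meant.
- brown_bottle_cap: the bottle's black screw cap, 33 mm in diameter; its origin coincides with the bottle's, at the centre of the underside, 115 mm below the cap's top. It is screwed on and does not give when pressed, so come down on it slowly and stop at a few newtons: at 10 mm/s the first contact stays below 30 N, at 30 mm/s it peaks at about 50 N, and over 70 N is too hard.
- cap_top (a point): centre of the top face of the black cap, 115 mm above the bench.
- green_cap_bottle: loose clear bottle with a green cap, 48 mm in diameter, 101 mm high; origin at the centre of its underside. Not to be touched.
- blue_cap_bottle: loose clear bottle with a blue cap, 58 mm in diameter, 128 mm high; origin at the centre of its underside. Not to be touched.
- tan_dish: loose petri dish filled tan-yellow, 62 mm in diameter, 16 mm high, lying behind the bottles; origin at the centre of its underside. Not to be touched.
- red_dish: the same, filled dark red. Not to be touched.
- pale_dish: the same, filled pale off-white. Not to be touched.
There are look-alikes about, which are no part of the job. Of the things that look like the brown_bottle, the larger one is meant.

How it is judged:
By the outcome, as a careful person would: the job done as asked, in the order asked, and still so for the second after the job is handed in, with the robot touching nothing.
It also fails if it takes over 38 s, if anything falls off the work surface, if the arm or the gripper's body presses on something with over 40 N, if the wrist force passes 120 N, or if a joint passes its speed limit or range.

## Working session

There is one attempt and no reset: what is moved stays moved. The work goes in short steps, each a Python script; the robot and the scene stay as the last script left them, time stands still between calls to the robot, and variables do not carry over. Pictures are saved under pics/ and viewed, at most 10 in all, crops included, and the job is handed in when it is done.

```bash
mkdir -p pics; python3 - <<'E'
from cell import *
import cv2,numpy as np
for c in("scene","top"):
    im=get_image(c); cv2.imwrite(f"pics/{c}.png",im[:,:,::-1])
    i=camera_info(c); print(c,i["fovy"],i["cx"],i["cy"],i["distortion"],np.round(i["T"],3).tolist())
    for t in("earth_block","earth_top","brown_bottle","brown_bottle_cap","green_cap_bottle","blue_cap_bottle","wire_posts"):
        print(t,[(np.round(d["box"]).tolist(),round(d["confidence"],2)) for d in look_for(c,t)][:4])
o=get_obs();print(o["clock"],o["ee_rot"],o["grip_width"],o["ft_force"])
E
```

```text
scene 51.26970944389177 325.3600544035463 195.67348997657774 [0.0055797 0.        0.        0.        0.       ] [[0.528, 0.598, -0.603, -182.748], [-0.849, 0.38, -0.366, -418.332], [0.01, 0.705, 0.709, 923.603], [0.0, 0.0, 0.0, 1.0]]
earth_block [([275.0, 188.0, 316.0, 219.0], 0.76), ([333.0, 208.0, 357.0, 245.0], 0.6)]
earth_top [([276.0, 192.0, 291.0, 201.0], 0.45)]
brown_bottle [([412.0, 241.0, 438.0, 281.0], 0.7), ([392.0, 274.0, 410.0, 300.0], 0.62)]
brown_bottle_cap [([416.0, 243.0, 431.0, 252.0], 0.64), ([398.0, 273.0, 409.0, 279.0], 0.47)]
green_cap_bottle [([238.0, 170.0, 256.0, 202.0], 0.93), ([411.0, 240.0, 434.0, 278.0], 0.74)]
blue_cap_bottle [([333.0, 206.0, 359.0, 246.0], 0.96), ([274.0, 190.0, 316.0, 217.0], 0.52), ([296.0, 170.0, 318.0, 185.0], 0.27)]
wire_posts [([300.0, 200.0, 311.0, 208.0], 0.45), ([238.0, 171.0, 256.0, 201.0], 0.27)]
top 44.928854194425284 317.8888452356256 198.70036428784428 [-0.02062903  0.          0.          0.          0.        ] [[0.014, 0.998, -0.06, 438.262], [-1.0, 0.015, 0.015, 1.11], [0.015, 0.059, 0.998, 1333.848], [0.0, 0.0, 0.0, 1.0]]
earth_block [([251.0, 188.0, 290.0, 217.0], 0.82)]
earth_top []
brown_bottle [([410.0, 199.0, 436.0, 219.0], 0.64), ([406.0, 233.0, 424.0, 252.0], 0.61)]
brown_bottle_cap [([420.0, 203.0, 434.0, 216.0], 0.49), ([414.0, 237.0, 424.0, 244.0], 0.4)]
green_cap_bottle [([202.0, 202.0, 224.0, 226.0], 0.76)]
blue_cap_bottle [([333.0, 204.0, 353.0, 228.0], 0.81)]
wire_posts [([283.0, 193.0, 286.0, 204.0], 0.48)]
0.8 [6.60622809e-01 3.07133891e+00 5.90474215e-05] 92.15295419190876 [ 1.50054725 -0.41592195 -0.7765207 ]
```

```bash
python3 - <<'E'
import cv2,numpy as np
a=cv2.imread("pics/scene.png")[150:320,200:470]
b=cv2.imread("pics/top.png")[140:290,180:450]
a=cv2.resize(a,(800,504),interpolation=cv2.INTER_CUBIC);cv2.imwrite("pics/a.png",a)
b=cv2.resize(b,(800,444),interpolation=cv2.INTER_CUBIC);cv2.imwrite("pics/b.png",b)
E
```

```text
(no output)
```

View pics/a.png

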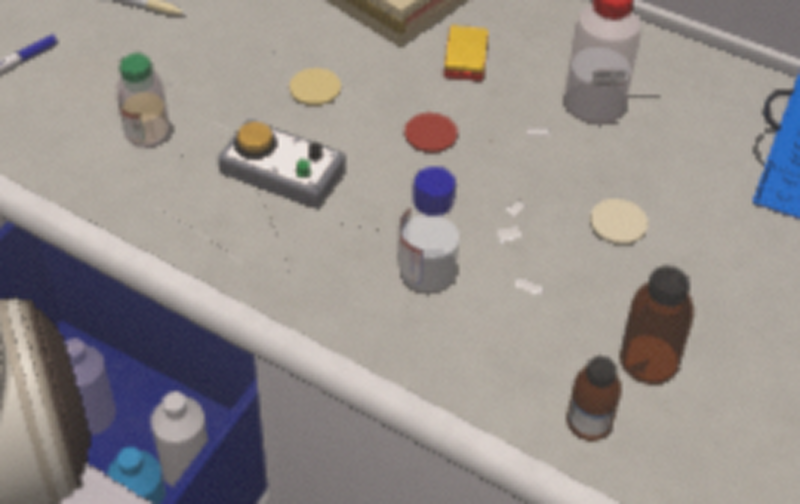

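View pics/b.png

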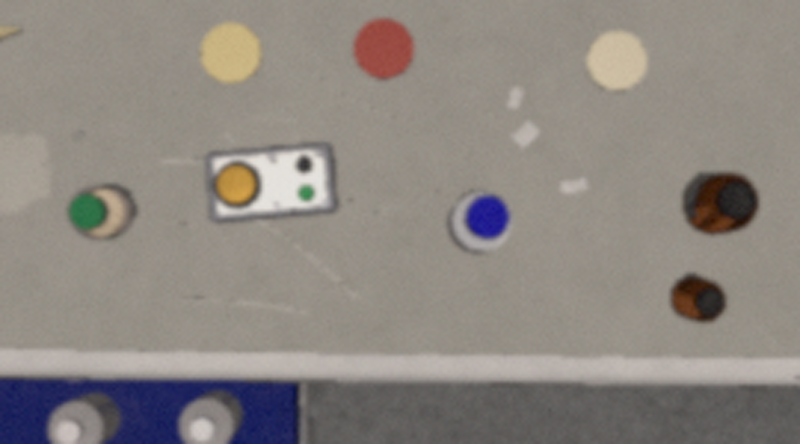

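View pics/scene.png

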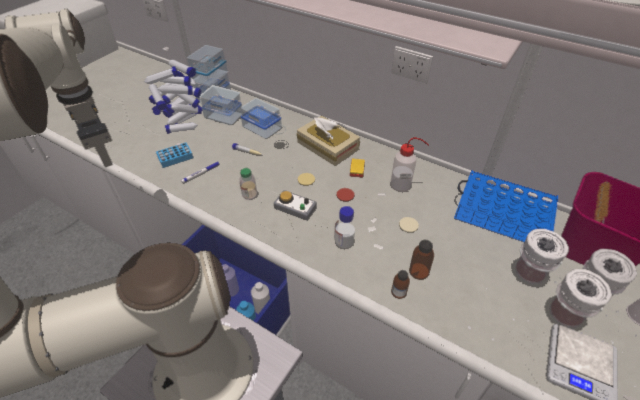

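The brown candidates are a large one at scene (425,261) / top (423,209) and a small one at scene (401,287) / top (415,242). The larger at (425,261) is meant, and the enlarged crops confirm its size. The brass disc is at top (260,202) and the cap at top (429,207).

```bash
cat >h.py <<'E'
from cell import *
import cv2,numpy as np
def ray(i,uv):
    f=200/np.tan(np.radians(i["fovy"])/2)
    K=np.array([[f,0,i["cx"]],[0,f,i["cy"]],[0,0,1]])
    x,y=cv2.undistortPoints(np.array([[uv]],float),K,np.array(i["distortion"]))[0,0]
    T=np.array(i["T"]); return T[:3,3],T[:3,:3]@[x,-y,-1]
def at(i,uv,z):
    o,d=ray(i,uv); return o+d*(z-o[2])/d[2]
def tri(a,b):
    (o,d),(p,e)=a,b
    s=np.linalg.lstsq(np.c_[d,-e],p-o,rcond=None)[0]
    P,Q=o+s[0]*d,p+s[1]*e; return (P+Q)/2,np.linalg.norm(P-Q)
E
python3 - <<'E'
from h import *
np.set_printoptions(precision=1,suppress=True)
s,t=camera_info("scene"),camera_info("top")
for n,a,b,z in(("disc",(286.1,195.6),(259.8,202),43),("cap",(425.8,243.8),(428.6,207),115),("small",(402.5,271.9),(418.8,241.5),80),
 ("blue",(346.5,211),(344.3,213),128),("green",(245.5,172),(209.5,211.3),101)):
    print(n,at(s,a,z),at(t,b,z),tri(ray(s,a),ray(t,b)))
E
```

```text
disc [503.5 135.5  43. ] [504.2 137.1  43. ] (array([504.6, 136.9,  41.3]), np.float64(0.8279458642052011))
cap [ 495.5 -297.4  115. ] [ 494.2 -297.6  115. ] (array([ 494.2, -297.4,  116.4]), np.float64(0.397524668243805))
small [ 413.7 -277.4   80. ] [ 405.8 -280.6   80. ] (array([ 406.3, -278.7,   90.1]), np.float64(0.8117734768535179))
blue [475.5 -83.2 128. ] [475.5 -83.  128. ] (array([475.6, -83.1, 127.8]), np.float64(0.19020754483352556))
green [474.  256.9 101. ] [475.7 258.3 101. ] (array([475.8, 258.8,  98.7]), np.float64(0.02554231565600035))
```

```bash
cat >>h.py <<'E'
R=[0,np.pi,0]
def touch(x,y,ztop,fstop,zmin,step):
    """lower fingertips from above ztop in small steps until the vertical force rises by fstop"""
    servo_line([x,y,ztop+19+6],60); dwell(.2)
    f0=np.mean([get_obs()["ft_force"][2] for _ in range(5)]); z=ztop+19+6
    while z>zmin+19:
        z-=step; servo_line([x,y,z],10); o=get_obs(); f=o["ft_force"][2]-f0
        print(round(o["clock"],2),round(o["tcp_pos"][2]-19,2),round(f,2))
        if f>fstop: break
    dwell(.3); print("hold",get_obs()["ft_force"][2]-f0,get_obs()["tcp_pos"])
E
python3 - <<'E'
from h import *
gripper_to(0)
print(get_obs()["grip_width"])
goto([504,136.5,110],R)
print(get_obs()["clock"],get_obs()["tcp_pos"])
touch(504,136.5,43,2.6,39,1)
im=get_image("wrist"); cv2.imwrite("pics/w1.png",im[:,:,::-1])
E
```

```text
0.319827169125461
3.925 [504.03538904 137.16015603 110.24548626]
5.22 48.02 -0.43
5.47 46.92 -1.78
5.72 45.91 -0.67
5.97 44.89 -0.74
6.22 43.92 -0.79
6.47 43.06 -0.15
6.72 42.11 0.18
6.97 41.11 1.72
7.22 40.11 1.17
7.47 39.11 2.53
hold 1.8386872325225485 [504.15022851 136.51436079  58.10080122]
```

View pics/w1.png

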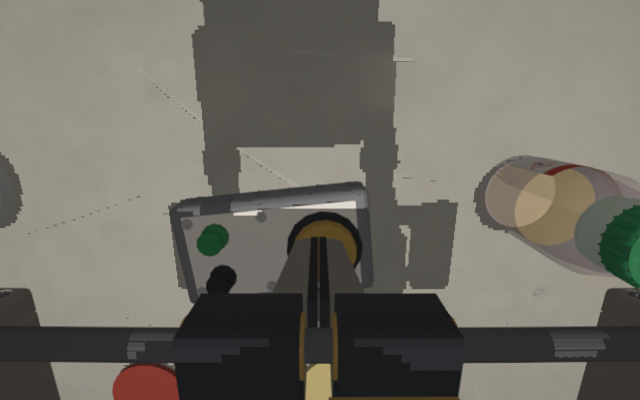

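The wrist view shows the closed fingertips on the brass disc at about (325,240), clear of the posts at (212,240) and (220,278). The force is noisy, so I'll press 1 mm further to make sure, then go to the cap.

```bash
python3 - <<'E'
from h import *
def F():
    v=[]
    for _ in range(8): dwell(.03); v.append(get_obs()["ft_force"][2])
    return np.mean(v)
servo_line([504,136.5,57],10); a=F(); z=get_obs()["tcp_pos"][2]
servo_line([504,136.5,68],40); b=F(); print("disc force",a-b,z-19)
servo_line([504,136.5,190],150)
goto([494.5,-297.5,190],R)
print(get_obs()["clock"],get_obs()["tcp_pos"])
servo_line([494.5,-297.5,160],100)
im=get_image("wrist"); cv2.imwrite("pics/w2.png",im[:,:,::-1])
E
```

```text
disc force 3.6989575179832794 38.09775298180547
11.6 [ 494.85450512 -296.47377567  189.87560232]
```

View pics/w2.png

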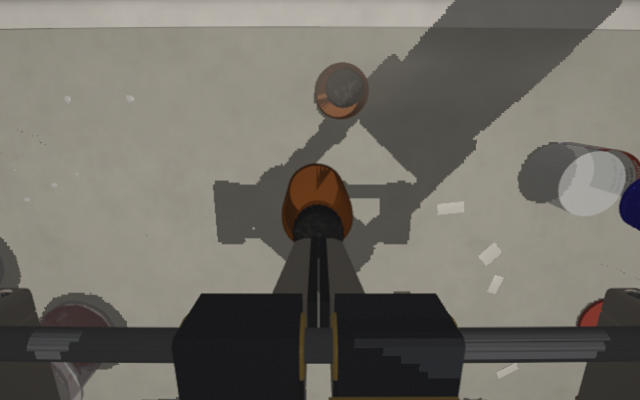

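The disc took 3.7 N, about 4.3 mm down. The wrist view shows the large bottle's cap at (318,222), right under the fingertips, with the small bottle clear at (342,92).

```bash
python3 - <<'E'
from h import *
touch(494.5,-297.5,115,3,111,.5)
servo_line([494.5,-297.5,150],20)
servo_line([494.5,-297.5,280],150); dwell(.5)
o=get_obs();print(o["clock"],o["tcp_pos"],o["ft_force"])
t=camera_info("top"); im=get_image("top"); cv2.imwrite("pics/t2.png",im[:,:,::-1])
im=get_image("scene"); cv2.imwrite("pics/s2.png",cv2.resize(im[180:320,280:480,::-1],(800,560)))
print([(np.round(d["box"]).tolist(),round(d["confidence"],2)) for d in look_for("scene","brown_bottle")])
E
```

```text
13.03 120.59 -0.13
13.28 119.97 -0.51
13.53 119.42 -0.24
13.78 118.96 -0.89
14.03 118.45 -0.84
14.28 117.92 -0.23
14.53 117.47 -0.59
14.78 116.95 -0.7
15.03 116.45 -0.06
15.28 115.95 -0.24
15.53 115.46 0.59
15.78 115.08 0.68
16.03 114.99 2.96
16.28 114.95 4.99
hold 4.452548850106807 [ 494.90210157 -297.93361626  133.94059432]
19.1 [ 494.49227643 -297.45881535  279.90330946] [-0.45944315  0.14198385  0.49882601]
[([412.0, 239.0, 436.0, 279.0], 0.96), ([392.0, 272.0, 411.0, 300.0], 0.59)]
```

View pics/s2.png

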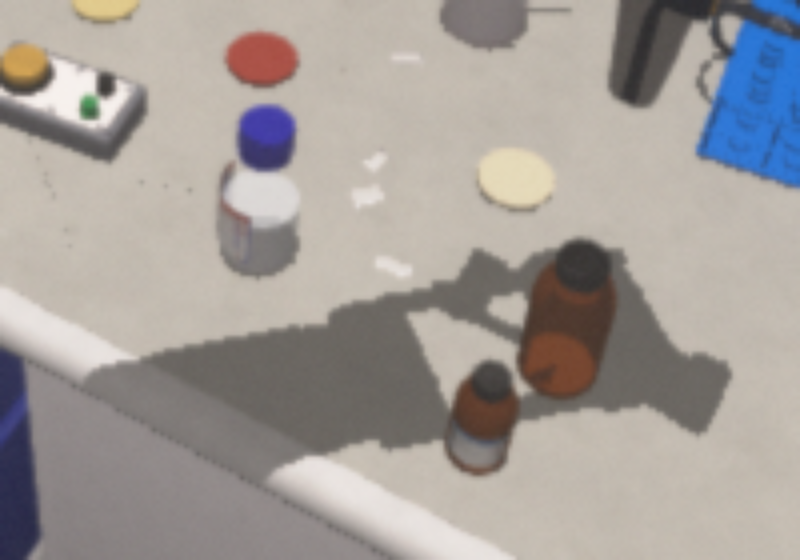

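The bottle is still standing at its place (crop (568,320)), everything else is undisturbed, and the fingertips are about 146 mm above the cap.

```bash
python3 -c "
from cell import *
print(hand_in())"
```

```text
the job is handed in; nothing more can be done
None
```

I pressed the brass disc about 4 mm with roughly 3.7 N, touched the brown bottle's cap at about 5 N, and drew the hand back about 146 mm above the cap. The job was handed in at about 19 s; no verdict came back.

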